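Line up culture plates on the imaging carrier and clamp the row

ROBOT

A 6-joint arm with a two-finger parallel gripper is mounted at the origin on the work surface. World frame = base frame: x ahead of the robot, y to its left, z up, the work surface at z = 0. Lengths are in m, angles in degrees, forces in N, time in s.
With the tool pointing down it reaches from about 0.25 to 0.725 m from the base axis. Payload 9.7 kg.
Tool frame: the origin (TCP) lies at the very end of the fingers, on their centre line; the grasp point (between the pads) lies grasp_offset behind it (grasp_offset is the distance from the TCP to the grasp point, in m); z points along the fingers, y is the line along which they close (so a half turn about z gives the same grasp; the last joint's range is limited). The gripper opens to 85 mm and grips with 20 to 120 N. Pads are 22 mm wide; open, the fingers measure 114 mm over their backs; the gripper's body (76 mm by 85 mm) begins 54 mm behind the grasp point. The pads swing forward as they close: fully open they stand 13 mm farther back than shut.
Start: joints at [-63.14, 4.979, 10.078, 95.1, 0, 90], TCP at [0.248, -0.491, 0.192] pointing down, gripper open.
Joint ranges: [-179.16, 179.16], [-48.56, 103.87], [-65.8, 70.77], [-126.05, 130.52], [-82.76, 87.17], [-180, 180]. Speed limits (degrees/s): [127.2, 127.2, 147.25, 180, 180, 180].

INTERFACE

Orientations are given as [roll, pitch, yaw] about the fixed x, y, z axes, in that order (R = Rz(yaw) Ry(pitch) Rx(roll)).
In Python, from workcell import get_obs, camera, calibration, job_done, recognise, cut_out, mark_of, grasp_offset gives the robot as it stands.
- The arm moves only by the tool servo_tool, never from a script. Its argument "moves" is a list of rows, each a list of 3 entries, a list of its own where there are three numbers: the turn, a rotation vector about the tool's x, y, z in degrees, then the shift along the tool's x, y, z in m, then the opening in per cent of the stroke, from 0 (shut) to 100 (fully open). In form: [[[ax, ay, az], [x, y, z], claw], ...]. A call has 1 to 12 rows; each row shifts and turns the commanded pose from where the row before left it, along the tool's axes as they then stand; what a row does not reach is not made up. A row lasts 1/10 s, in which the tool goes at most 50 mm and 8.59 degrees, less where a joint would pass 70% of its speed; a pose out of reach is approached as far as the arm can. A call is refused whole if a number of a shift passes 0.05 or a number of a turn 8.59, either way. A call with a gripper value outside its range is refused whole. The fingers move at their own pace and stop on an object; "force" is the grip in N (left out, the last holds). Time passes only in rows, so rows that do not move let the fingers close. It gives the time, the measured TCP pose, the force, the opening and the grip force at its end, in the units of the state.
- get_obs(): the state, without advancing time (a new reading comes with each control period).
- camera(name): name is "side" or "top"; returns (picture, depth): 384x512x3 uint8, red, green, blue; 384x512 float32, m along the optical axis (not along the pixel's ray), 0 where there is no reading.
- calibration(name): a dict with "camera_matrix" (3x3 intrinsics, pixels), "dist" ([k1, k2, p1, p2, k3] as OpenCV has them; the pictures are not rectified), "R" (3x3) and "t" (3): a world point X has camera coordinates R X + t. Camera axes: x right, y down, z forward; pixel columns grow to the right and rows downward; lengths in m; the calibration is good to about 2 mm. A picture is of the moment at which its call begins. calibration takes no time and is no camera call.
- job_done(): hands the job in; it is judged then, once.
Trained networks look in the newest picture that a camera, given by its name, has taken for a name from the list of things; names that differ only in an ending like _2 or _b are one class to them, and where a whole thing is asked for, a point or a joint stands for the part that bears it (a point fixed in the world has none). Each returns a list of dicts, best first, with "score" (0 to 1); they miss things now and then, are a little off and sometimes report something else, mostly with a low value. They report only what shows in the picture. A call takes as long as a camera call.
- recognise(name, camera): "xyz" ([x, y, z] in m, in the coordinates of the camera as it stood for that picture, good to about 4 mm: the middle of the surface that is visible of it).
- cut_out(name, camera): "mask" (384x512 bool, what is visible of it).
- mark_of(name, camera): "xyz" ([x, y, z] in m, in the coordinates of the camera as it stood for that picture, good to about 4 mm: a listed point, or the origin of a listed thing).
The state is a dict: "time": time; "q": joint angles; "qd": joint speeds; "joint_efforts": joint torques, N m; "ee_pos": TCP position; "tcp_rot": TCP orientation; "wrist_force": force on the tool from outside, world axes, zero at the start; "torque": the same for the moment, N m; "opening": finger opening in m; "grasp_force": force on a finger pad.
Only numpy, scipy, OpenCV 4.12 (cv2) and the standard library are available. Lean on these libraries where they do the work, as an engineer would, in place of code of your own. Each camera call takes 0.05 s, during which the arm holds its last target. There are 200 camera calls.

TASK

Nudge the three culture plates along the carrier board into one straight, gap-free row with their short ends flush against the back rail, keeping them flat on the board and never pushing roughly. Then slide the blue clamp along to close the row up against the sprung orange pad and press the pad about halfway in (7 to 9 mm of its 14 mm, about 6 N of spring), not jammed solid, so that the row stays clamped when you let go. Leave the bottle, the tip box and the beaker where they are.

Things in the scene. Friction and masses are not known exactly. Their poses are not given: they have to be found in the camera images.
- carrier: fixed loading carrier: dark board 300 mm (its x) by 560 mm (its y, -250 to +310), top face 10 mm above the table. Origin on the table, 10 mm under the board's top. +x points away from the robot (within 0.12 rad of world x). An aluminium back rail 22 mm high stands along its far side, near face in the plane carrier x = +120 mm, y -230 to +290
- rail_face (a point): point on the foot of the back rail's near face, at carrier (120, 30, 10) mm; axes as the carrier's
- stop_end (a point): fixed mark at carrier (56, -191, 10) mm, axes as the carrier's. Here is a grey block with an orange sprung pad facing +y, 80 mm along x, 21 mm high. The block, set by hand, does not move; the pad's face at rest lies 0 to 30 mm to +y of this mark, not reported: feel for it. Pressed to -y the pad yields up to 14 mm at 0.8 N per mm, then is solid
- clamp: blue steel clamp 100 mm (carrier x) by 24 mm (y) by 45 mm high on the board, sliding along carrier y only, 200 mm of travel; starts near the +y end, clamping face at y +210 to +225. Origin: foot of its clamping face, which looks to -y, at mid-length, carrier x = +45; the outer face to push is 24 mm to +y. Stiff: about 12 N to move, stays where left, holds against 12 N
- plate_a: lidded culture plate, flat block 128 mm (its x) by 86 mm (its y) by 22 mm high, about 100 g (slides at about 0.6 N), white with six pink wells on top and a red strip on one short (86 mm) end. Origin: centre of the underside. Starts on the board, its x within 0.25 rad of the carrier's x, clear of rail, clamp, stop and other plates. May end at any place in the row
- plate_b: lidded culture plate, flat block 128 mm (its x) by 86 mm (its y) by 22 mm high, about 100 g (slides at about 0.6 N), white with six pink wells on top and a green strip on one short (86 mm) end. Origin: centre of the underside. Starts on the board, its x within 0.25 rad of the carrier's x, clear of rail, clamp, stop and other plates. May end at any place in the row
- plate_c: lidded culture plate, flat block 128 mm (its x) by 86 mm (its y) by 22 mm high, about 100 g (slides at about 0.6 N), white with six pink wells on top and a yellow strip on one short (86 mm) end. Origin: centre of the underside. Starts on the board, its x within 0.25 rad of the carrier's x, clear of rail, clamp, stop and other plates. May end at any place in the row
- medium_bottle: bystander: amber bottle, 64 mm across, 130 mm high, standing loose on the table to the robot's left of the carrier; origin under its centre
- tip_box: bystander: blue box with clear lid, 87 by 122 by 68 mm high, loose on the table to the robot's right of the carrier; origin under its centre
- beaker: bystander: glass beaker, 68 mm across, 85 mm high, loose on the table to the robot's right of the carrier; origin under its centre

How it is judged (in metres and radians):
At the end, for the whole second after the job is handed in: Every plate flat and at rest on the board, square to the rail within 0.03 rad, its short end within 2.5 mm of flush; no two plate centres over 175.5 mm apart (172 is perfect); with the robot withdrawn the clamp still presses the end plate with 3 to 10 N (x of plate_a in the frame of carrier between 0.0535 and 0.0585 m and z of plate_a in the frame of carrier between 0.008 and 0.012 m and angle between the x axis of each of plate_a, plate_b, plate_c and the x axis of carrier, either way round below 0.03 rad and angle between each of plate_a, plate_b, plate_c's own z axis and vertical below 0.03 rad and linear speed of each of plate_a, plate_b, plate_c below 0.005 m/s and x of plate_b in the frame of carrier between 0.0535 and 0.0585 m and z of plate_b in the frame of carrier between 0.008 and 0.012 m and x of plate_c in the frame of carrier between 0.0535 and 0.0585 m and z of plate_c in the frame of carrier between 0.008 and 0.012 m and horizontal distance between plate_a and plate_b below 0.1755 m and horizontal distance between each of plate_a, plate_b and plate_c below 0.1755 m and (contact force between clamp and plate_a between 3 and 10 N or contact force between clamp and plate_b between 3 and 10 N or contact force between clamp and plate_c between 3 and 10 N)); the robot touches nothing.
It fails at once if a plate is lifted off the board or tipped (angle between any of plate_a, plate_b, plate_c's own z axis and vertical above 0.12 rad or z of any of plate_a, plate_b, plate_c in the frame of carrier above 0.018 m).
It fails at once if a plate is pushed roughly: more than 45 N from the robot or the clamp (contact force between any of the arm, the fingers, clamp and plate_a above 45 N or contact force between any of the arm, the fingers, clamp and plate_b above 45 N or contact force between any of the arm, the fingers, clamp and plate_c above 45 N).
It fails at once if the bottle, tip box or beaker is moved more than 20 mm (distance of any of medium_bottle, tip_box, beaker from where it was at the start of the episode above 0.02 m).
It also fails if it takes over 72 s, if anything falls off the work surface, if the arm or the gripper's body presses on something with over 40 N, if the wrist force passes 120 N, or if a joint passes its speed limit or range.

## Working session

There is one attempt and no reset: what is moved stays moved. The work goes in short steps, Python scripts to look and compute and a tool call to move; the robot and the scene stay as the last step left them, time stands still between calls to the robot, and variables do not carry over. Pictures are saved under pics/ and viewed, at most 10 in all, crops included, and the job is handed in when it is done.

Besides the shell and the picture viewer there is one more tool, called by a JSON object that holds its "op" and its "data". servo_tool: Moves the arm, as the interface text tells. Its arguments: {"type":"object","properties":{"moves":{"type":"array"},"force":{"type":"number"}},"required":["moves"]}

```bash
mkdir -p pics; cat > h.py <<'E'
import numpy as np, cv2
from workcell import *
def snap(c,fn=None):
    p,d=camera(c)
    if fn: cv2.imwrite('pics/'+fn,p[:,:,::-1])
    return p,d
def w(c,X):
    k=calibration(c); return np.array(k['R']).T@(np.array(X)-np.array(k['t']))
def cloud(c,d,mask=None):
    k=calibration(c); m=d>0
    if mask is not None: m&=mask
    v,u=np.nonzero(m)
    n=cv2.undistortPoints(np.c_[u,v].astype(np.float64)[:,None],np.array(k['camera_matrix']),np.array(k['dist']))[:,0]
    z=d[v,u]; X=np.c_[n*z[:,None],z]
    return (X-np.array(k['t']))@np.array(k['R']),u,v
E
python3 - <<'E'
from h import *
print(get_obs(),grasp_offset)
for c in ('top','side'):
    p,d=snap(c,c+'0.png')
    for n in ['rail_face','stop_end','clamp','carrier','plate_a','plate_b','plate_c','medium_bottle','tip_box','beaker']:
        print(c,n,[(np.round(w(c,r['xyz']),4),round(r['score'],2)) for r in mark_of(n,c)[:3]])
E
```

```text
{'time': 0.0, 'q': array([-6.31393682e+01,  5.01188234e+00,  1.00343731e+01,  9.51003030e+01,
        1.40840477e-03,  8.99994316e+01]), 'qd': array([ 0.02720154,  0.01190933,  0.03294592, -0.09572765,  0.04458676,
        0.01745933]), 'joint_efforts': array([ 6.72602109e-04, -5.20387352e+01,  4.64806867e+01,  1.62202085e-02,
        1.42040517e-05, -1.27273978e-06]), 'ee_pos': array([ 0.24837917, -0.49039931,  0.19147488]), 'tcp_rot': array([-1.79922188e+02, -1.40917545e-03,  2.68611983e+01]), 'wrist_force': array([0.55432336, 0.66421787, 0.34804619]), 'torque': array([-0.01211646, -0.03589851,  0.01242717]), 'grasp_force': 0.0, 'opening': 0.08556016210761727} 0.0187
top rail_face [(array([0.7077, 0.0288, 0.0072]), 0.86)]
top stop_end [(array([ 0.6442, -0.1956,  0.0102]), 0.76), (array([ 5.929e-01, -6.000e-03,  2.000e-04]), 0.75)]
top clamp [(array([0.6249, 0.2105, 0.0078]), 0.89)]
top carrier [(array([ 0.5942, -0.004 ,  0.0011]), 0.97)]
top plate_a [(array([0.5804, 0.1427, 0.0087]), 0.71), (array([ 0.6219, -0.1056,  0.0084]), 0.67), (array([0.6055, 0.0201, 0.0086]), 0.6)]
top plat
[... 613 characters left out ...]
lamp [(array([0.6278, 0.2105, 0.0131]), 0.74)]
side carrier [(array([ 0.5826, -0.0036, -0.0037]), 0.87)]
side plate_a [(array([0.5805, 0.1405, 0.0087]), 0.76), (array([0.6007, 0.0188, 0.0055]), 0.59), (array([ 0.618 , -0.1003,  0.007 ]), 0.56)]
side plate_b [(array([0.5805, 0.1405, 0.0087]), 0.76), (array([0.6007, 0.0188, 0.0055]), 0.59), (array([ 0.618 , -0.1003,  0.007 ]), 0.56)]
side plate_c [(array([0.5805, 0.1405, 0.0087]), 0.76), (array([0.6007, 0.0188, 0.0055]), 0.59), (array([ 0.618 , -0.1003,  0.007 ]), 0.56)]
side medium_bottle [(array([0.514 , 0.4547, 0.    ]), 0.83)]
side tip_box [(array([ 0.6611, -0.4346, -0.0036]), 0.93)]
side beaker [(array([ 0.518 , -0.3842, -0.0045]), 0.75)]
```

View pics/top0.png

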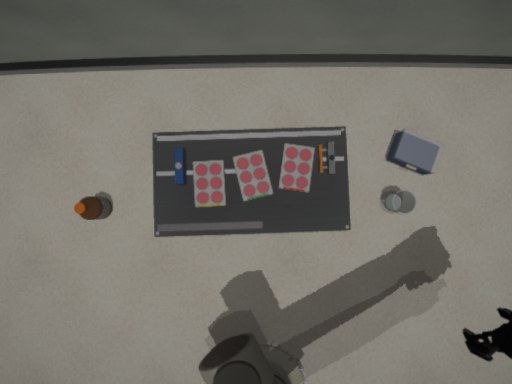

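View pics/side0.png

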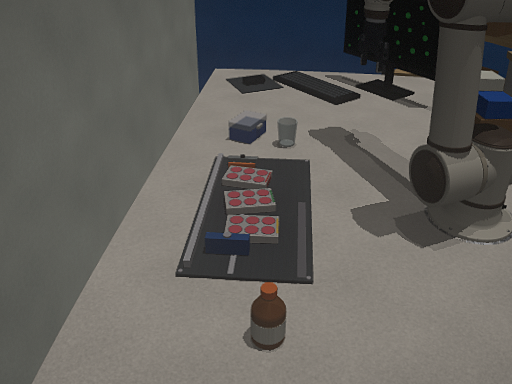

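Top view: clamp at (179,166), plates at (209,183), (253,175), (297,168), pad/stop at (321–332,158), rail along row ~135. The side view agrees with it. Next I'll fit rectangles to the masks.

```bash
cat >> h.py <<'E'
def rects(show=True):
    p,d=snap('top'); X,u,v=cloud('top',d); Z=np.zeros(d.shape+(3,)); Z[v,u]=X
    hsv=cv2.cvtColor(p,cv2.COLOR_RGB2HSV); out=[]
    for r in cut_out('plate_a','top')[:4]:
        m=r['mask']
        if m.sum()<500 : continue
        pts=Z[m]; pts=pts[(pts[:,2]>.024)&(pts[:,2]<.042)]
        (c,s,a)=cv2.minAreaRect((pts[:,:2]*1000).astype(np.float32))
        if s[0]<s[1]: s=s[::-1]; a+=90
        a=(a+90)%180-90
        out.append((r['score'],np.median(pts[:,0]),np.median(pts[:,1]),np.median(pts[:,2]),c,s,a))
        if show: print(np.round(r['score'],2),m.sum(),'med',np.round(np.median(pts,0)*1000,1),'rect',np.round(c,1),np.round(s,1),'ang',round(a,2))
    return p,d,Z
E
python3 - <<'E'
from h import *
p,d,Z=rects()
# rail & stop fits
k=calibration('top')
x,y,z=Z[...,0],Z[...,1],Z[...,2]
for n in ['clamp','carrier','stop_end']:
    r=cut_out(n,'top')
    if r:
        pts=Z[r[0]['mask']]; print(n,r[0]['score'],len(pts),np.round(np.percentile(pts,[2,50,98],axis=0),4).tolist(),cv2.minAreaRect((pts[:,:2]*1000).astype(np.float32)))
m=(z>.026)&(z<.038)&(x>.69)&(x<.74)&(y>-.25)&(y<.31)
P=Z[m]; yb=np.arange(-.2,.27,.03)
ed=[(b,P[abs(P[:,1]-b)<.015,0].min(),P[abs(P[:,1]-b)<.015,0].max()) for b in yb if (abs(P[:,1]-b)<.015).any()]
ed=np.array(ed); print(np.round(ed,4).tolist()); print('near fit',np.polyfit(ed[:,0],ed[:,1],1),np.polyfit(ed[:,0],ed[:,2],1))
m=(x>.58)&(x<.70)&(y<-.13)&(y>-.25)&(z>.02)
hsv=cv2.cvtColor(p,cv2.COLOR_RGB2HSV)
o=m&(hsv[...,0]<20)&(hsv[...,1]>150)
print('orange',o.sum(),np.round(np.percentile(Z[o],[2,50,98],axis=0),4).tolist(), cv2.minAreaRect((Z[o][:,:2]*1000).astype(np.float32)))
m=(x>.4)&(x<.52)&(y>-.2)&(y<.3)&(z>.014);print('near strip high?',m.sum(), np.unique(np.round(z[200:235,160:340],3),return_counts=True))
E
```

```text
0.95 1393 med [598.1  20.1  32.3] rect [599.4  20.7] [128.1  85.4] ang 13.05
0.92 1386 med [ 618.4 -102.6   32.2] rect [ 619.1 -102.7] [128.1  85.9] ang -9.0
0.61 1414 med [579.4 140.6  32.2] rect [579.4 141.5] [126.7  83.9] ang 2.7
0.56 621 med [ 521.3 -401.5   34.4] rect [ 521.3 -383.8] [59.6 50.8] ang -87.79
clamp 0.58 444 [[0.5766, 0.2072, 0.0111], [0.6254, 0.2159, 0.0545], [0.6757, 0.2307, 0.0603]] ((335.3126220703125, 130.90399169921875), (718.0855102539062, 51.330909729003906), 17.236648559570312)
carrier 0.64 15857 [[0.4418, -0.2439, 0.0061], [0.568, 0.0279, 0.0101], [0.7292, 0.2957, 0.0516]] ((369.4536437988281, 23.81201171875), (739.1525268554688, 561.5318603515625), 0.30783572793006897)
stop_end 0.59 15501 [[0.4426, -0.2432, 0.0061], [0.568, 0.0307, 0.0101], [0.7288, 0.2956, 0.0523]] ((367.9226989746094, 21.385711669921875), (736.5401000976562, 560.8162231445312), 1.1184767484664917)
[[-0.2, 0.6901, 0.7257], [-0.17, 0.7093, 0.7235], [-0.14, 0.7082, 0.7233], [-0.11, 0.7082, 0.7237], [-0.08, 0.707, 0.721], [-0.05, 0.7062, 0.7216], [-0.02, 0.7066, 0.7215], [0.01, 0.7048, 0.71
[... 365 characters left out ...]
-172.27561950683594), (76.2991714477539, 8.073131561279297), 2.2119269371032715)
near strip high? 74 (array([-0.005, -0.004, -0.003, -0.002, -0.001,  0.   ,  0.001,  0.002,
        0.003,  0.004,  0.005,  0.006,  0.007,  0.008,  0.009,  0.01 ,
        0.011,  0.012,  0.013,  0.014,  0.015,  0.016,  0.017,  0.019,
        0.02 ,  0.021,  0.022,  0.023,  0.027,  0.028,  0.029,  0.03 ,
        0.031,  0.032,  0.033,  0.034,  0.035,  0.036]), array([   1,    9,   29,   39,   68,   99,   43,   23,   15,    8,   38,
        125,  416,  787, 1195, 1259, 1059,  571,  242,   53,   16,    2,
          1,    1,    2,    1,    1,    1,    3,    6,   11,   27,   32,
         37,   35,   22,   19,    4]))
```

{"op": "servo_tool", "data": {"moves": [[[0,0,6.42],[0,0,0],50],[[0,0,6.42],[0,0,0],50],[[0,0,6.42],[0.02,-0.03,0],50],[[0,0,6.42],[0.02,-0.03,0],50],[[0,0,0],[0.028,-0.038,0],50],[[0,0,0],[0.028,-0.038,0],50],[[0,0,0],[0.028,-0.038,0],50],[[0,0,0],[0.028,-0.038,0],50],[[0,0,0],[0.028,-0.038,0],50],[[0,0,0],[0.028,-0.038,0.02],50],[[0,0,0],[0.02,-0.03,0.02],50],[[0,0,0],[0,0,0],50]]}}

```text
time: 2.55
ee_pos: [0.4591, -0.1599, 0.1499]
tcp_rot: [-179.9, 0.2, 1.4]
wrist_force: [0.1, -0.2, -0.8]
opening: 0.0428
grasp_force: 0.0
```

{"op": "servo_tool", "data": {"moves": [[[0,0,0.2],[0.03,-0.027,0.02],50],[[0,0,0],[0.025,-0.026,0.03],50],[[0,0,0],[0,0,0.04],50],[[0,0,0],[0,0,0.03],50],[[0,0,0],[0,0,0.01],50],[[0,0,0],[0,0,0],50]]}}

```text
time: 3.15
ee_pos: [0.5116, -0.1098, 0.0221]
tcp_rot: [-180.0, 0.1, 0.9]
wrist_force: [0.4, -0.4, 1.3]
opening: 0.0421
grasp_force: 0.0
```

{"op": "servo_tool", "data": {"moves": [[[0,0,-0.3],[0.006,-0.002,0.004],50],[[0,0,0],[0.006,0,0],50],[[0,0,0],[0.006,0,0],50],[[0,0,0],[0.005,0,0],50],[[0,0,0],[0.005,0,0],50],[[0,0,0],[0.005,0,0],50],[[0,0,0],[0.005,0,0],50],[[0,0,0],[0.005,0,0],50],[[0,0,0],[0.004,0,0],50],[[0,0,0],[0.003,0,0],50],[[0,0,0],[0,0,0],50]]}}

```text
time: 4.25
ee_pos: [0.5627, -0.1063, 0.0186]
tcp_rot: [-180.0, 0.0, 1.3]
wrist_force: [-0.7, 0.5, -0.5]
opening: 0.0424
grasp_force: 0.0
```

```bash
python3 - <<'E'
from h import *
p,d,Z=rects()
cv2.imwrite('pics/t1.png',cv2.resize(p[110:250,140:360,::-1],None,fx=3,fy=3))
E
```

```text
0.71 1282 med [580.3 140.5  32.3] rect [579.9 141.2] [126.3  83.4] ang 2.65
0.63 1422 med [597.9  20.5  32.2] rect [599.5  20.6] [128.4  86. ] ang 13.46
```

View pics/t1.png

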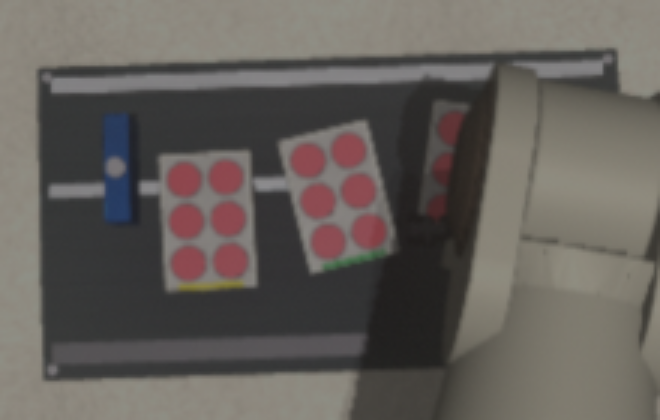

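The red plate has turned square to the rail, with a gap left (plate edge at crop row ~101, rail at ~82). I'll keep pushing gently until I feel the rail.

{"op": "servo_tool", "data": {"moves": [[[0,0,0],[0.003,0,0],50],[[0,0,0],[0.003,0,0],50],[[0,0,0],[0.002,0,0],50],[[0,0,0],[0,0,0],50]]}}

```text
time: 4.75
ee_pos: [0.5706, -0.1061, 0.0186]
tcp_rot: [-180.0, -0.0, 1.3]
wrist_force: [-0.1, -0.3, 1.0]
opening: 0.0425
grasp_force: 0.0
```

{"op": "servo_tool", "data": {"moves": [[[0,0,0],[0.002,0,0],50],[[0,0,0],[0.001,0,0],50],[[0,0,0],[0,0,0],50]]}}

```text
time: 5.05
ee_pos: [0.5735, -0.1061, 0.0186]
tcp_rot: [180.0, -0.0, 1.3]
wrist_force: [0.4, -0.5, 0.8]
opening: 0.0423
grasp_force: 0.0
```

{"op": "servo_tool", "data": {"moves": [[[0,0,0],[0.002,0,0],50],[[0,0,0],[0,0,0],50]]}}

```text
time: 5.25
ee_pos: [0.5756, -0.1061, 0.0187]
tcp_rot: [180.0, -0.0, 1.3]
wrist_force: [0.6, -0.2, 0.2]
opening: 0.0425
grasp_force: 0.0
```

{"op": "servo_tool", "data": {"moves": [[[0,0,0],[0.002,0,0],50],[[0,0,0],[0,0,0],50]]}}

```text
time: 5.45
ee_pos: [0.5776, -0.106, 0.0187]
tcp_rot: [-180.0, -0.0, 1.3]
wrist_force: [-0.0, -0.6, 0.4]
opening: 0.0425
grasp_force: 0.0
```

{"op": "servo_tool", "data": {"moves": [[[0,0,0],[0.0015,0,0],50],[[0,0,0],[0,0,0],50]]}}

```text
time: 5.65
ee_pos: [0.579, -0.106, 0.0187]
tcp_rot: [-180.0, -0.0, 1.3]
wrist_force: [0.2, -1.4, -0.5]
opening: 0.0427
grasp_force: 0.0
```

{"op": "servo_tool", "data": {"moves": [[[0,0,0],[0.001,0,0],50],[[0,0,0],[0,0,0],50]]}}

```text
time: 5.85
ee_pos: [0.58, -0.1059, 0.0187]
tcp_rot: [-180.0, -0.0, 1.3]
wrist_force: [-0.3, 0.2, -0.2]
opening: 0.0427
grasp_force: 0.0
```

```bash
python3 - <<'E'
from h import *
p,d=snap('side')
cv2.imwrite('pics/s1.png',cv2.resize(p[130:290,170:330,::-1],None,fx=3.7,fy=3.7,interpolation=cv2.INTER_CUBIC))
X,u,v=cloud('side',d)
Z=np.zeros(d.shape+(3,)); Z[v,u]=X
m=(X[:,2]>.024)&(X[:,2]<.038)&(abs(X[:,1]+.10)<.045)&(X[:,0]>.5)&(X[:,0]<.75)
for b in (-.13,-.11,-.09,-.07):
    q=np.sort(X[m&(abs(X[:,1]-b)<.01),0]); print(b,np.round(q[::max(1,len(q)//25)],3))
E
```

```text
-0.13 [0.553 0.558 0.564 0.568 0.576 0.588 0.597 0.602 0.608 0.611 0.616 0.62
 0.625 0.629 0.635 0.64  0.643 0.647 0.651 0.655 0.661 0.665 0.669 0.674
 0.681 0.713 0.718 0.722]
-0.11 [0.555 0.559 0.565 0.571 0.577 0.582 0.587 0.592 0.598 0.604 0.609 0.614
 0.62  0.626 0.633 0.64  0.646 0.651 0.656 0.664 0.668 0.675 0.68  0.71
 0.715 0.719]
-0.09 [0.556 0.561 0.566 0.57  0.575 0.582 0.588 0.594 0.599 0.604 0.611 0.617
 0.622 0.627 0.631 0.636 0.641 0.648 0.652 0.656 0.661 0.665 0.671 0.677
 0.681 0.709 0.712 0.718 0.723]
-0.07 [0.56  0.566 0.572 0.577 0.584 0.588 0.593 0.599 0.605 0.612 0.617 0.623
 0.627 0.632 0.636 0.641 0.645 0.65  0.656 0.661 0.668 0.674 0.68  0.687
 0.712 0.719]
```

View pics/s1.png

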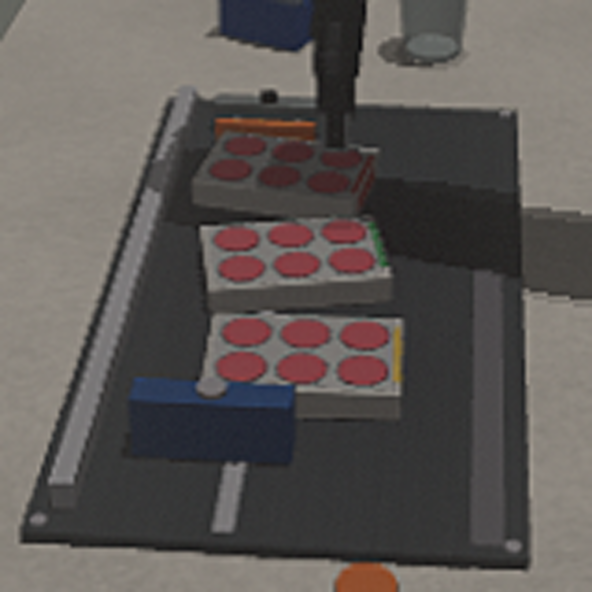

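```bash
python3 - <<'E'
from h import *
k=calibration('side')
for P in [(.58,-.08,.03),(.58,-.135,.03),(.58,-.106,.0187),(.59,-.08,.04)]:
    print(P,cv2.projectPoints(np.array([P]),cv2.Rodrigues(np.array(k['R']))[0],np.array(k['t']),np.array(k['camera_matrix']),np.array(k['dist']))[0].ravel())
p,d=camera('side'); X,u,v=cloud('side',d)
m=(u>=252)&(u<=268)&(v>=140)&(v<=176)&(X[:,2]>.036)
for r in range(140,176,3):
    s=m&(v==r); print(r,u[s].min() if s.any() else 0,u[s].max() if s.any() else 0,np.round(np.median(X[s],0),3) if s.any() else 0)
E
```

```text
(0.58, -0.08, 0.03) [260.0345228  178.58829002]
(0.58, -0.135, 0.03) [261.8296895  169.18082633]
(0.58, -0.106, 0.0187) [260.88091375 177.48611166]
(0.59, -0.08, 0.04) [256.49337564 175.31635645]
140 254 267 [ 0.577 -0.07   0.154]
143 254 267 [ 0.576 -0.041  0.159]
146 254 266 [ 0.577 -0.04   0.151]
149 254 266 [ 0.577 -0.044  0.14 ]
152 255 265 [ 0.577 -0.045  0.131]
155 255 265 [ 0.579 -0.065  0.112]
158 255 265 [ 0.578 -0.052  0.11 ]
161 257 265 [ 0.577 -0.072  0.09 ]
164 257 264 [ 0.578 -0.071  0.081]
167 257 264 [ 0.578 -0.073  0.071]
170 257 263 [ 0.58  -0.077  0.059]
173 0 0 0
```

The picture shows I misread the last one: the fingertips are above the plate (tip at crop (335,150)) and nothing has moved. I'll back off and look at the real tip height.

{"op": "servo_tool", "data": {"moves": [[[0,0,0],[-0.03,0,0],50],[[0,0,0],[-0.035,0,0],50],[[0,0,0],[0,0,0.003],50],[[0,0,0],[0,0,0],50]]}}

```text
time: 6.35
ee_pos: [0.5147, -0.1075, 0.0157]
tcp_rot: [180.0, -0.0, 1.3]
wrist_force: [0.5, -0.3, -0.2]
opening: 0.0427
grasp_force: 0.0
```

```bash
python3 - <<'E'
from h import *
print(get_obs()['ee_pos'],get_obs()['wrist_force'])
p,d=camera('side'); X,u,v=cloud('side',d)
cv2.imwrite('pics/s2.png',cv2.resize(p[120:240,210:340,::-1],None,fx=4.6,fy=4.6,interpolation=cv2.INTER_CUBIC))
for r in range(150,200,3):
    s=(v==r)&(X[:,2]>.015)&(X[:,0]<.54)&(X[:,0]>.48)&(X[:,1]>-.2); print(r,u[s].min() if s.any() else 0,u[s].max() if s.any() else 0,np.round(np.median(X[s],0),3) if s.any() else 0)
E
```

```text
[ 0.51468236 -0.10745708  0.01574712] [ 0.53098161 -0.30976776 -0.21298367]
150 278 290 [ 0.514 -0.042  0.142]
153 280 288 [ 0.514 -0.044  0.132]
156 280 288 [ 0.517 -0.124  0.082]
159 279 288 [ 0.515 -0.054  0.109]
162 280 287 [ 0.515 -0.074  0.089]
165 280 287 [ 0.515 -0.074  0.08 ]
168 280 287 [ 0.515 -0.073  0.071]
171 280 287 [ 0.515 -0.074  0.062]
174 0 0 0
177 0 0 0
180 0 0 0
183 0 0 0
186 0 0 0
189 0 0 0
192 0 0 0
195 0 0 0
198 272 273 [0.538 0.017 0.029]
```

View pics/s2.png

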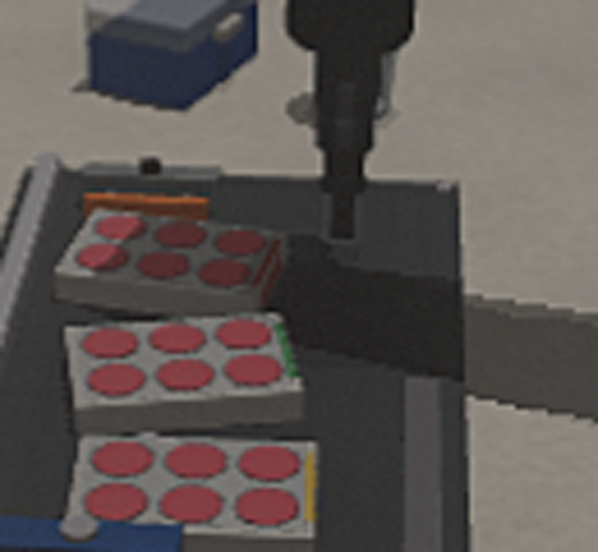

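The fingertips hang well above the board (tip at (342,237) in the crop, about z 0.055 against a reported 0.016). I'll lower them and feel for the board.

{"op": "servo_tool", "data": {"moves": [[[0,0,0],[0,0,0.004],50],[[0,0,0],[0,0,0.003],50],[[0,0,0],[0,0,0],50]]}}

```text
time: 6.7
ee_pos: [0.5149, -0.1073, 0.0079]
tcp_rot: [-180.0, 0.1, 1.3]
wrist_force: [0.5, -0.1, -0.3]
opening: 0.0424
grasp_force: 0.0
```

```bash
cat >> h.py <<'E'
def tip():
    p,d=camera('side'); X,u,v=cloud('side',d); o=get_obs(); e=o['ee_pos']; print(e,o['wrist_force'])
    for r in range(160,200,2):
        s=(v==r)&(X[:,2]>.015)&(abs(X[:,0]-e[0])<.02)&(abs(X[:,1]-e[1]-.03)<.03)
        if s.any(): print(r,u[s].min(),u[s].max(),np.round(np.median(X[s],0),3))
E
python3 -c "
from h import *
tip()"
```

```text
[ 0.51495731 -0.10730578  0.00814813] [-0.21454735 -0.01371836 -0.11682325]
160 279 288 [ 0.515 -0.057  0.104]
162 279 288 [ 0.515 -0.055  0.1  ]
164 280 288 [ 0.513 -0.053  0.094]
166 280 287 [ 0.515 -0.076  0.076]
168 280 287 [ 0.515 -0.073  0.071]
170 280 287 [ 0.515 -0.069  0.067]
172 280 287 [ 0.515 -0.075  0.058]
174 280 287 [ 0.515 -0.08   0.049]
```

{"op": "servo_tool", "data": {"moves": [[[0,0,0],[0,0,0.006],50],[[0,0,0],[0,0,0.006],50],[[0,0,0],[0,0,0.003],50],[[0,0,0],[0,0,0],50]]}}

```text
time: 7.15
ee_pos: [0.5144, -0.1073, -0.0071]
tcp_rot: [-180.0, 0.1, 1.3]
wrist_force: [-0.2, -0.1, 0.4]
opening: 0.0423
grasp_force: 0.0
```

```bash
python3 -c "
from h import *
tip()"
```

```text
[ 0.51468898 -0.10734774 -0.00665797] [-0.11911889 -0.88040465  0.80638447]
160 284 289 [ 0.507 -0.065  0.101]
162 282 285 [ 0.515 -0.049  0.103]
164 280 287 [ 0.515 -0.07   0.085]
166 279 288 [ 0.514 -0.057  0.086]
168 280 288 [ 0.513 -0.054  0.082]
170 280 287 [ 0.515 -0.072  0.066]
172 280 287 [ 0.514 -0.073  0.059]
174 280 287 [ 0.514 -0.072  0.053]
176 280 287 [ 0.514 -0.074  0.046]
178 280 287 [ 0.514 -0.073  0.04 ]
```

{"op": "servo_tool", "data": {"moves": [[[0,0,0],[0,0,0.006],50],[[0,0,0],[0,0,0.006],50],[[0,0,0],[0,0,0.004],50],[[0,0,0],[0,0,0],50]]}}

```text
time: 7.6
ee_pos: [0.5143, -0.1073, -0.0232]
tcp_rot: [-180.0, 0.1, 1.3]
wrist_force: [-0.8, 0.4, 0.3]
opening: 0.0427
grasp_force: 0.0
```

{"op": "servo_tool", "data": {"moves": [[[0,0,0],[0,0,0.003],50],[[0,0,0],[0,0,0],50]]}}

```text
time: 7.8
ee_pos: [0.5148, -0.1074, -0.0256]
tcp_rot: [-180.0, 0.0, 1.3]
wrist_force: [-0.1, 1.1, 0.8]
opening: 0.043
grasp_force: 0.0
```

```bash
python3 -c "
from h import *
tip()"
```

```text
[ 0.51485538 -0.10736416 -0.02542802] [ 0.11859343  0.24693292 -0.57462571]
160 278 290 [ 0.501 -0.082  0.092]
162 278 290 [ 0.514 -0.078  0.087]
164 278 279 [ 0.529 -0.079  0.08 ]
166 283 284 [ 0.514 -0.048  0.091]
168 288 288 [ 0.503 -0.076  0.071]
170 281 287 [ 0.513 -0.071  0.066]
172 279 288 [ 0.514 -0.055  0.069]
174 279 287 [ 0.515 -0.054  0.063]
176 280 287 [ 0.514 -0.074  0.046]
178 280 287 [ 0.514 -0.072  0.04 ]
180 280 287 [ 0.514 -0.074  0.033]
182 280 287 [ 0.514 -0.074  0.026]
184 280 287 [ 0.513 -0.075  0.019]
```

Tips are now about 7 mm above the board, so I'll push the red plate for real.

{"op": "servo_tool", "data": {"moves": [[[0,0,0],[0.008,0,0],50],[[0,0,0],[0.008,0,0],50],[[0,0,0],[0.005,0,0],50],[[0,0,0],[0.005,0,0],50],[[0,0,0],[0.005,0,0],50],[[0,0,0],[0.005,0,0],50],[[0,0,0],[0.005,0,0],50],[[0,0,0],[0.005,0,0],50],[[0,0,0],[0.003,0,0],50],[[0,0,0],[0,0,0],50]]}}

```text
time: 8.85
ee_pos: [0.564, -0.1064, -0.0255]
tcp_rot: [180.0, 0.0, 1.3]
wrist_force: [0.3, 0.6, -0.4]
opening: 0.0428
grasp_force: 0.0
```

{"op": "servo_tool", "data": {"moves": [[[0,0,0],[0.002,0,0],50],[[0,0,0],[0.001,0,0],50],[[0,0,0],[0,0,0],50]]}}

```text
time: 9.15
ee_pos: [0.5649, -0.1069, -0.0255]
tcp_rot: [179.9, 0.2, 1.2]
wrist_force: [-10.5, -2.0, 5.2]
opening: 0.0427
grasp_force: 4.9
```

{"op": "servo_tool", "data": {"moves": [[[0,0,0],[0.0015,0,0],50],[[0,0,0],[0,0,0],50]]}}

```text
time: 9.35
ee_pos: [0.5653, -0.1072, -0.0256]
tcp_rot: [179.9, 0.3, 1.2]
wrist_force: [-15.4, -4.3, 8.3]
opening: 0.0424
grasp_force: 7.8
```

{"op": "servo_tool", "data": {"moves": [[[0,0,0],[0.001,0,0],50],[[0,0,0],[0,0,0],50]]}}

```text
time: 9.55
ee_pos: [0.5655, -0.1075, -0.0256]
tcp_rot: [179.9, 0.4, 1.2]
wrist_force: [-19.2, -6.1, 9.9]
opening: 0.0424
grasp_force: 9.7
```

{"op": "servo_tool", "data": {"moves": [[[0,0,0],[-0.02,0,0],50],[[0,0,0],[-0.04,0,0],50],[[0,0,0],[-0.008,-0.03,0],50],[[0,0,0],[0,-0.036,0],50],[[0,0,0],[0,-0.03,0],50],[[0,0,0],[0,-0.028,0],50],[[0,0,0],[0,0,0],50]]}}

```text
time: 10.25
ee_pos: [0.4988, 0.0158, -0.025]
tcp_rot: [-179.8, -0.0, 1.8]
wrist_force: [0.4, 0.0, -0.4]
opening: 0.0427
grasp_force: 0.0
```

```bash
python3 - <<'E'
from h import *
p,d,Z=rects()
E
```

```text
0.94 1425 med [640.4 -95.9  32.2] rect [640.7 -95.3] [127.8  84.8] ang -1.16
0.75 1154 med [588.9 148.2  32.3] rect [579.9 141.5] [125.9  83.4] ang 2.52
0.64 985 med [617.3  23.   32.2] rect [615.6  25.1] [96.7 85.6] ang 11.19
```

{"op": "servo_tool", "data": {"moves": [[[0,0,0],[0.008,-0.002,0],50],[[0,0,0],[0.006,0,0],50],[[0,0,0],[0.005,0,0],50],[[0,0,0],[0.005,0,0],50],[[0,0,0],[0.005,0,0],50],[[0,0,0],[0.005,0,0],50],[[0,0,0],[0.005,0,0],50],[[0,0,0],[0.005,0,0],50],[[0,0,0],[0.005,0,0],50],[[0,0,0],[0.005,0,0],50],[[0,0,0],[0.004,0,0],50],[[0,0,0],[0,0,0],50]]}}

```text
time: 11.55
ee_pos: [0.5572, 0.016, -0.0253]
tcp_rot: [-179.8, -0.0, 1.6]
wrist_force: [0.3, 0.1, -0.5]
opening: 0.043
grasp_force: 0.0
```

{"op": "servo_tool", "data": {"moves": [[[0,0,0],[0.003,0,0],50],[[0,0,0],[0.002,0,0],50],[[0,0,0],[0,0,0],50]]}}

```text
time: 11.85
ee_pos: [0.5619, 0.0161, -0.0253]
tcp_rot: [-179.8, -0.0, 1.6]
wrist_force: [0.7, -1.0, 0.2]
opening: 0.0428
grasp_force: 0.0
```

{"op": "servo_tool", "data": {"moves": [[[0,0,0],[0.001,0,0],50],[[0,0,0],[0,0,0],50]]}}

```text
time: 12.05
ee_pos: [0.5627, 0.0162, -0.0253]
tcp_rot: [-179.8, -0.0, 1.6]
wrist_force: [-0.0, -0.3, 0.1]
opening: 0.0429
grasp_force: 0.0
```

{"op": "servo_tool", "data": {"moves": [[[0,0,0.4],[0.0015,0,0],50],[[0,0,0],[0,0,0],50]]}}

```text
time: 12.25
ee_pos: [0.5644, 0.0142, -0.0253]
tcp_rot: [-179.7, -0.0, 1.3]
wrist_force: [-0.6, 0.2, 0.7]
opening: 0.0424
grasp_force: 0.0
```

{"op": "servo_tool", "data": {"moves": [[[0,0,0],[0.0015,0,0],50],[[0,0,0],[0,0,0],50]]}}

```text
time: 12.45
ee_pos: [0.5659, 0.0144, -0.0253]
tcp_rot: [-179.8, -0.0, 1.4]
wrist_force: [0.1, -0.5, 0.7]
opening: 0.0425
grasp_force: 0.0
```

{"op": "servo_tool", "data": {"moves": [[[0,0,0],[0.0015,0,0],50],[[0,0,0],[0,0,0],50]]}}

```text
time: 12.65
ee_pos: [0.5668, 0.0147, -0.0254]
tcp_rot: [-179.7, 0.1, 1.4]
wrist_force: [-4.4, 1.3, 1.9]
opening: 0.0425
grasp_force: 2.0
```

{"op": "servo_tool", "data": {"moves": [[[0,0,0],[0.001,0,0],50],[[0,0,0],[0,0,0],50]]}}

```text
time: 12.85
ee_pos: [0.5668, 0.0147, -0.0254]
tcp_rot: [-179.7, 0.2, 1.4]
wrist_force: [-9.7, 1.5, 5.9]
opening: 0.0426
grasp_force: 4.7
```

{"op": "servo_tool", "data": {"moves": [[[0,0,0],[0.001,0,0],50],[[0,0,0],[0,0,0],50]]}}

```text
time: 13.05
ee_pos: [0.5667, 0.0148, -0.0254]
tcp_rot: [-179.7, 0.3, 1.4]
wrist_force: [-14.5, 2.4, 8.4]
opening: 0.0429
grasp_force: 7.4
```

{"op": "servo_tool", "data": {"moves": [[[0,0,0],[-0.02,0,0],50],[[0,0,0],[-0.04,0,0],50],[[0,0,0],[-0.02,0,0],50],[[0,0,0],[-0.005,-0.04,0],50],[[0,0,0],[0,-0.042,0],50],[[0,0,0],[0,-0.04,0],50],[[0,0,0],[0,0,0],50]]}}

```text
time: 13.75
ee_pos: [0.4834, 0.0734, -0.0223]
tcp_rot: [-176.9, -0.0, 6.6]
wrist_force: [0.3, 0.6, -0.4]
opening: 0.0425
grasp_force: 0.0
```

```bash
cat >> h.py <<'E'
def fit():
    p,d=snap('top'); X,u,v=cloud('top',d); Z=np.zeros(d.shape+(3,)); Z[v,u]=X
    for r in cut_out('plate_a','top')[:4]:
        pts=Z[r['mask']]; pts=pts[(pts[:,2]>.026)&(pts[:,2]<.038)][:,:2]
        if len(pts)<500: continue
        W,V=np.linalg.eigh(np.cov(pts.T)); a=V[:,1]; a=a*np.sign(a[0]); print('c',np.round(pts.mean(0)*1000,1),'ang',np.round(np.degrees(np.arctan2(a[1],a[0])),2),'dims',np.round(np.sqrt(12*W)*1000,1),'n',len(pts),'rail x',round(705.9-.0207*pts.mean(0)[1]*1000-64,1))
    return p,d,Z
E
python3 - <<'E'
from h import *
p,d,Z=fit()
cv2.imwrite('pics/t2.png',cv2.resize(p[110:250,140:360,::-1],None,fx=3.6,fy=3.6,interpolation=cv2.INTER_CUBIC))
E
```

```text
c [594.1 141.5] ang 6.83 dims [82.8 96.3] n 1021 rail x 639.0
c [640.8 -95.5] ang -1.41 dims [ 86.  127.8] n 1385 rail x 643.9
c [640.5   7.4] ang 1.42 dims [ 85.4 127.7] n 1385 rail x 641.7
```

View pics/t2.png

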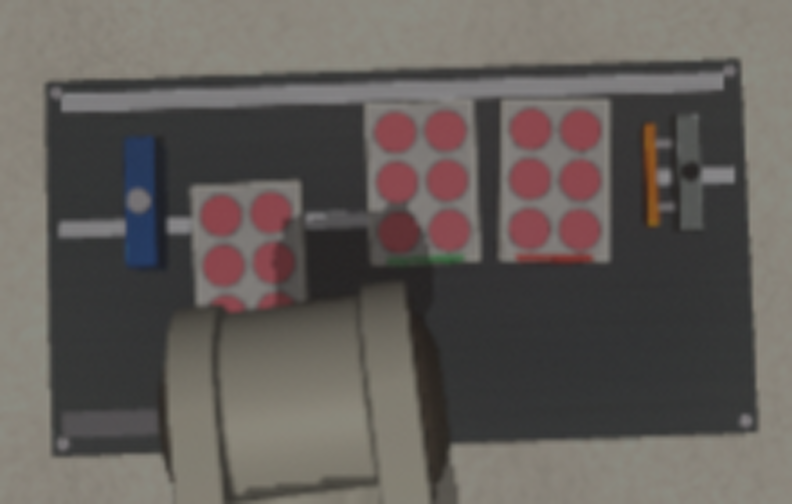

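Green (centre crop (423,180)) is square and flush. Red (555,180) is still about 2.6° off and needs a second push. Yellow hasn't moved. The tool pose looks off, so I'm checking the joints.

```bash
python3 - <<'E'
from h import *
o=get_obs()
for k in ('time','q','qd','ee_pos','tcp_rot'): print(k,np.round(o[k],3))
E
```

```text
time 13.85
q [  6.468  -1.897 -20.882  71.046   3.019 179.946]
qd [-0.909 -0.045 -0.256 -0.018 -0.228 -0.007]
ee_pos [ 0.483  0.072 -0.023]
tcp_rot [-1.76981e+02  2.80000e-02  6.52200e+00]
```

{"op": "servo_tool", "data": {"moves": [[[0,0,0],[0,0,0],50]]}}

```text
time: 13.95
ee_pos: [0.483, 0.0713, -0.0228]
tcp_rot: [-177.0, 0.0, 6.5]
wrist_force: [0.8, 0.2, -0.1]
opening: 0.043
grasp_force: 0.0
```

Joint 6 is at its 180° limit. For y>0 I'll use yaw ≈ 91°, with the fingers in line along x, which also suits pushing the clamp. First I'll back off and lift, then turn.

{"op": "servo_tool", "data": {"moves": [[[0,0,0],[-0.03,0,-0.03],50],[[0,0,-8.5],[0,0,0],50],[[0,0,-8.5],[0,0,0],50],[[0,0,-8.5],[0,0,0],50],[[0,0,-8.5],[0,0,0],50],[[0,0,-8.5],[0,0,0],50],[[0,0,-8.5],[0,0,0],50],[[0,0,-8.5],[0,0,0],50],[[0,0,-8.5],[0,0,0],50],[[0,0,-8.5],[0,0,0],50],[[0,0,-8.5],[0,0,0],50],[[0,0,0],[0,0,0],50]]}}

```text
time: 15.15
ee_pos: [0.4532, 0.0661, 0.0072]
tcp_rot: [-179.7, -3.0, 91.5]
wrist_force: [-0.0, -0.0, 0.1]
opening: 0.0425
grasp_force: 0.0
```

{"op": "servo_tool", "data": {"moves": [[[0,-3,0.3],[0,0,0],50],[[0,0,0],[0.037,0,0],50],[[0,0,0],[0.037,0,0],50],[[0,0,0],[0,0,0.016],50],[[0,0,0],[0,0,0.014],50],[[0,0,0],[0,0,0],50]]}}

```text
time: 15.75
ee_pos: [0.4499, 0.1397, -0.0249]
tcp_rot: [-179.5, 0.0, 91.0]
wrist_force: [-0.5, -1.0, 0.9]
opening: 0.043
grasp_force: 0.0
```

```bash
python3 - <<'E'
from h import *
p,d=camera('side'); X,u,v=cloud('side',d); o=get_obs(); e=o['ee_pos']; print(e,o['tcp_rot'])
s=(X[:,2]>.018)&(abs(X[:,0]-e[0])<.06)&(abs(X[:,1]-e[1])<.03)&(X[:,0]<.512)
for r in range(v[s].min(),v[s].max()+1,4):
    t=s&(v==r); print(r,u[t],np.round(X[t,0].min(),3),np.round(X[t,0].max(),3),np.round(np.median(X[t],0),3))
cv2.imwrite('pics/s3.png',cv2.resize(p[130:290,200:360,::-1],None,fx=3.7,fy=3.7,interpolation=cv2.INTER_CUBIC))
E
```

```text
[ 0.45058121  0.13966184 -0.02378608] [-1.79558065e+02  2.50823054e-02  9.10101039e+01]
22 [346 347 348] 0.391 0.394 [0.392 0.116 0.507]
26 [313 326 327 328 329 330 331 332 333 334 335 336 337 339 340 341 342 343
 344 345 346 347 348] 0.392 0.458 [0.414 0.124 0.5  ]
30 [297 298 299 300 301 302 303 304 305 306 307 308 309 310 311 312 313 314
 315 316 327 328 329 330 331 332 333 334 335 336 337 338 339 340 341 342
 343 344 345] 0.4 0.489 [0.452 0.122 0.489]
34 [290 291 292 293 294 295 296 297 298 299 300 301 302 303 304 305 306 307
 308 309 310 311 312 313 314 315] 0.455 0.503 [0.478 0.136 0.484]
38 [288 289 290 291 292 293 294 295 296 297 298 299 300 301 302 303 304 305
 306] 0.471 0.507 [0.489 0.141 0.477]
42 [286 287 288 289 290 291 292 293 294 295 296 297 298 299 300] 0.482 0.511 [0.496 0.141 0.469]
46 [286 287 288 289 290 291 292 293 294 295 296] 0.49 0.51 [0.5   0.142 0.461]
50 [286 287 288 289 290 291 292 293 294 295] 0.491 0.51 [0.5   0.146 0.454]
54 [286 287 288 289 290 291 292 293] 0.495 0.51 [0.502 0.145 0.446]
58 [286 287 288 289 290 291 292] 0.496 0.509 [0.503 0.144 0.437]
62 [286 287 288 289 290 291 292] 0.496 0.509 [0.503 0.14  0.428]
66 [287 288 289 290 291 292] 0.496 0.507 [0.502 0.128 0.416]
70 [290 291 292 293] 0.494 0.501 [0.498 0.124 0.407]Traceback (most recent call last):
  File "<stdin>", line 5, in <module>
    return umr_minimum(a, axis, None, out, keepdims, initial, where)
ValueError: zero-size array to reduction operation minimum which has no identity
```

{"op": "servo_tool", "data": {"moves": [[[0,0,0],[0,0.012,0.001],50],[[0,0,0],[0,0.01,0],50],[[0,0,0],[0,0.006,0],50],[[0,0,0],[0,0.006,0],50],[[0,0,0],[0,0.006,0],50],[[0,0,0],[0,0.006,0],50],[[0,0,0],[0,0.006,0],50],[[0,0,0],[0,0.006,0],50],[[0,0,0],[0,0.006,0],50],[[0,0,0],[0,0.006,0],50],[[0,0,0],[0,0.006,0],50],[[0,0,0],[0,0,0],50]]}}

```text
time: 17.0
ee_pos: [0.5283, 0.1421, -0.0242]
tcp_rot: [-179.7, -0.0, 91.2]
wrist_force: [-0.3, 0.0, -0.3]
opening: 0.043
grasp_force: 0.0
```

{"op": "servo_tool", "data": {"moves": [[[0,0,0],[0,0.004,0],50],[[0,0,0],[0,0.002,0],50],[[0,0,0],[0,0,0],50]]}}

```text
time: 17.3
ee_pos: [0.5336, 0.1422, -0.0242]
tcp_rot: [-179.7, -0.0, 91.2]
wrist_force: [-0.6, -0.1, -0.1]
opening: 0.0425
grasp_force: 0.0
```

{"op": "servo_tool", "data": {"moves": [[[0,0,0],[0,0.002,0],50],[[0,0,0],[0,0,0],50]]}}

```text
time: 17.5
ee_pos: [0.5356, 0.1423, -0.0242]
tcp_rot: [-179.7, -0.0, 91.2]
wrist_force: [0.0, -0.2, -0.5]
opening: 0.0426
grasp_force: 0.0
```

{"op": "servo_tool", "data": {"moves": [[[0,0,0],[0,0.002,0],50],[[0,0,0],[0,0,0],50]]}}

```text
time: 17.7
ee_pos: [0.5376, 0.1423, -0.0241]
tcp_rot: [-179.7, -0.0, 91.2]
wrist_force: [-0.1, 0.3, -0.5]
opening: 0.0422
grasp_force: 0.0
```

{"op": "servo_tool", "data": {"moves": [[[0,0,0],[0,0.002,0],50],[[0,0,0],[0,0,0],50]]}}

```text
time: 17.9
ee_pos: [0.5397, 0.1424, -0.0241]
tcp_rot: [-179.7, -0.0, 91.2]
wrist_force: [-0.1, -0.0, -0.4]
opening: 0.043
grasp_force: 0.0
```

{"op": "servo_tool", "data": {"moves": [[[0,0,0],[0,0.001,0],50],[[0,0,0],[0,0,0],50]]}}

```text
time: 18.1
ee_pos: [0.5401, 0.1423, -0.0242]
tcp_rot: [-179.6, -0.0, 91.2]
wrist_force: [-3.4, -1.0, 3.0]
opening: 0.0427
grasp_force: 1.8
```

```bash
python3 -c "
from h import *
fit()"
```

```text
c [640.2   6.7] ang -1.15 dims [ 83.7 127.4] n 1353 rail x 641.8
c [640.4 -95.3] ang -2.1 dims [ 85.7 126.3] n 1367 rail x 643.9
c [648.3 132.6] ang 19.91 dims [ 66.7 128.1] n 1000 rail x 639.2
```

{"op": "servo_tool", "data": {"moves": [[[0,0,0],[0,0.0015,0],50],[[0,0,0],[0,0,0],50]]}}

```text
time: 18.4
ee_pos: [0.5401, 0.1423, -0.0242]
tcp_rot: [-179.5, -0.0, 91.2]
wrist_force: [-12.3, -1.3, 6.4]
opening: 0.0427
grasp_force: 6.2
```

{"op": "servo_tool", "data": {"moves": [[[0,0,0],[0,0.001,0],50],[[0,0,0],[0,0,0],50]]}}

```text
time: 18.6
ee_pos: [0.5402, 0.1423, -0.0243]
tcp_rot: [-179.4, -0.0, 91.2]
wrist_force: [-17.6, -1.5, 10.0]
opening: 0.0426
grasp_force: 8.8
```

{"op": "servo_tool", "data": {"moves": [[[0,0,0],[0,-0.02,0],50],[[0,0,0],[0,-0.03,0],50],[[0,0,0],[-0.04,0,0],50],[[0,0,0],[-0.04,0,0],50],[[0,0,0],[-0.04,0,0],50],[[0,0,0],[-0.04,0,0],50],[[0,0,0],[-0.04,0,0],50],[[0,0,0],[-0.04,0,0],50],[[0,0,0],[0,0,0],50]]}}

```text
time: 19.5
ee_pos: [0.4983, -0.1025, -0.0238]
tcp_rot: [-179.8, 0.1, 90.9]
wrist_force: [1.2, -0.3, -0.1]
opening: 0.0427
grasp_force: 0.0
```

```bash
python3 -c "
from h import *
fit()"
```

```text
c [642.9 -94.3] ang -11.89 dims [ 83.7 121.3] n 1284 rail x 643.9
c [637.9 140.6] ang 2.15 dims [ 83.5 128.3] n 1355 rail x 639.0
c [640.4   7.7] ang 1.49 dims [ 84.7 128.2] n 1373 rail x 641.7
```

{"op": "servo_tool", "data": {"moves": [[[0,0,0.2],[0,0.01,0],50],[[0,0,0],[0,0.01,0],50],[[0,0,0],[0,0.008,0],50],[[0,0,0],[0,0.006,0],50],[[0,0,0],[0,0.005,0],50],[[0,0,0],[0,0.003,0],50],[[0,0,0],[0,0,0],50]]}}

```text
time: 20.3
ee_pos: [0.5401, -0.0977, -0.0244]
tcp_rot: [-179.7, -0.0, 91.0]
wrist_force: [0.1, -0.1, -0.0]
opening: 0.0426
grasp_force: 0.0
```

{"op": "servo_tool", "data": {"moves": [[[0,0,0],[0,0.002,0],50],[[0,0,0],[0,0,0],50]]}}

```text
time: 20.5
ee_pos: [0.5419, -0.0978, -0.0242]
tcp_rot: [-179.7, -0.0, 91.0]
wrist_force: [-0.5, -0.6, 0.6]
opening: 0.0429
grasp_force: 0.0
```

{"op": "servo_tool", "data": {"moves": [[[0,0,0],[0,0.002,0],50],[[0,0,0],[0,0,0],50]]}}

```text
time: 20.7
ee_pos: [0.5429, -0.0979, -0.0244]
tcp_rot: [-179.6, -0.0, 91.0]
wrist_force: [-5.1, -1.8, 2.6]
opening: 0.0431
grasp_force: 2.4
```

{"op": "servo_tool", "data": {"moves": [[[0,0,0],[0,0.001,0],50],[[0,0,0],[0,0,0],50]]}}

```text
time: 20.9
ee_pos: [0.5431, -0.0979, -0.0244]
tcp_rot: [-179.5, -0.0, 90.9]
wrist_force: [-9.2, -1.1, 5.8]
opening: 0.0432
grasp_force: 4.9
```

{"op": "servo_tool", "data": {"moves": [[[0,0,0],[0,-0.03,0],50],[[0,0,0],[0,0,-0.035],50],[[0,0,0],[0,0,-0.035],50],[[0,0,0],[0.045,0.016,0],50],[[0,0,0],[0.045,0.016,0],50],[[0,0,0],[0.045,0.016,0],50],[[0,0,0],[0.045,0.016,0],50],[[0,0,0],[0.045,0.016,0],50],[[0,0,0],[0.045,0.016,0],50],[[0,0,0],[0.045,0.016,0],50],[[0,0,0],[0.045,0.016,0],50],[[0,0,0],[0,0,0],50]]}}

```text
time: 22.1
ee_pos: [0.6375, 0.2691, 0.0434]
tcp_rot: [-179.6, -0.1, 91.2]
wrist_force: [0.5, -0.1, -0.0]
opening: 0.043
grasp_force: 0.0
```

```bash
python3 -c "
from h import *
fit()
o=get_obs();print(o['q'])"
```

```text
c [639.5 -96.2] ang -0.2 dims [ 84.  122.9] n 1305 rail x 643.9
c [638.  140.6] ang 2.24 dims [ 83.5 128.8] n 1348 rail x 639.0
c [641.1   7.4] ang 0.69 dims [ 85.7 126.8] n 1376 rail x 641.7
[ 22.52273767  24.38257716  17.10104961  83.07697764   0.12813171
 111.44663164]
```

{"op": "servo_tool", "data": {"moves": [[[0,0,0],[0,-0.004,0.025],50],[[0,0,0],[0,0,0.025],50],[[0,0,0],[0,0,0.012],50],[[0,0,0],[-0.01,0,0],50],[[0,0,0],[-0.004,0,0],50],[[0,0,0],[0,0,0],50]]}}

```text
time: 22.8
ee_pos: [0.634, 0.2488, -0.0148]
tcp_rot: [-179.8, -0.1, 90.9]
wrist_force: [-0.0, 0.1, 0.4]
opening: 0.0425
grasp_force: 0.0
```

{"op": "servo_tool", "data": {"moves": [[[0,0,0],[-0.004,0,0],50],[[0,0,0],[-0.004,0,0],50],[[0,0,0],[0,0,0],50]]}}

```text
time: 23.1
ee_pos: [0.6337, 0.2423, -0.0157]
tcp_rot: [-179.8, -0.1, 91.0]
wrist_force: [-0.1, 3.4, 1.9]
opening: 0.0431
grasp_force: 1.4
```

{"op": "servo_tool", "data": {"moves": [[[0,0,0],[-0.003,0,0],50],[[0,0,0],[-0.003,0,0],50],[[0,0,0],[0,0,0],50]]}}

```text
time: 23.4
ee_pos: [0.6338, 0.2378, -0.0157]
tcp_rot: [-179.8, -0.2, 91.1]
wrist_force: [0.5, 9.6, 3.2]
opening: 0.0427
grasp_force: 4.7
```

{"op": "servo_tool", "data": {"moves": [[[0,0,0],[-0.004,0,0],50],[[0,0,0],[-0.004,0,0],50],[[0,0,0],[-0.004,0,0],50],[[0,0,0],[-0.004,0,0],50],[[0,0,0],[-0.004,0,0],50],[[0,0,0],[-0.004,0,0],50],[[0,0,0],[-0.004,0,0],50],[[0,0,0],[-0.004,0,0],50],[[0,0,0],[-0.004,0,0],50],[[0,0,0],[-0.004,0,0],50],[[0,0,0],[0,0,0],50]]}}

```text
time: 24.5
ee_pos: [0.6346, 0.1978, -0.0157]
tcp_rot: [-179.8, -0.2, 91.1]
wrist_force: [1.5, 9.9, 2.7]
opening: 0.0429
grasp_force: 4.8
```

```bash
python3 -c "
from h import *
p,d,Z=fit()
r=cut_out('clamp','top')
if r:
    q=Z[r[0]['mask']];q=q[(q[:,2]>.045)&(q[:,2]<.06)];print(np.percentile(q,[3,97],axis=0))
"
```

```text
c [641.1   7.5] ang -1.13 dims [ 83.5 124.2] n 1312 rail x 641.7
c [640.2 -95.2] ang -1.51 dims [ 85.5 125.6] n 1361 rail x 643.9
c [638.3 120.4] ang 0.8 dims [ 83.3 126.8] n 1337 rail x 639.4
[[0.5802549  0.16216615 0.04880397]
 [0.67234519 0.18372947 0.05945376]]
```

{"op": "servo_tool", "data": {"moves": [[[0,0,0],[-0.004,0,0],50],[[0,0,0],[-0.004,0,0],50],[[0,0,0],[-0.004,0,0],50],[[0,0,0],[-0.004,0,0],50],[[0,0,0],[-0.004,0,0],50],[[0,0,0],[-0.004,0,0],50],[[0,0,0],[-0.004,0,0],50],[[0,0,0],[-0.004,0,0],50],[[0,0,0],[-0.004,0,0],50],[[0,0,0],[-0.004,0,0],50],[[0,0,0],[-0.004,0,0],50],[[0,0,0],[-0.003,0,0],50]]}}

```text
time: 25.85
ee_pos: [0.6354, 0.1515, -0.0157]
tcp_rot: [-179.8, -0.3, 91.1]
wrist_force: [1.2, 13.2, 1.9]
opening: 0.0427
grasp_force: 7.0
```

{"op": "servo_tool", "data": {"moves": [[[0,0,0],[-0.004,0,0],50],[[0,0,0],[-0.004,0,0],50],[[0,0,0],[0.03,0,0],50],[[0,0,0],[0.03,0,-0.03],50],[[0,0,0],[0.03,0,-0.03],50],[[0,0,0],[0.03,-0.02,-0.02],50],[[0,0,0],[0,-0.05,0],50],[[0,0,0],[0,-0.05,0],50],[[0,0,0],[0,-0.05,0],50],[[0,0,0],[0,0,0],50]]}}

```text
time: 26.85
ee_pos: [0.4576, 0.2569, 0.0638]
tcp_rot: [-179.5, 0.1, 91.1]
wrist_force: [0.7, 0.5, 1.0]
opening: 0.0432
grasp_force: 0.0
```

```bash
python3 -c "
from h import *
p,d,Z=fit()
cv2.imwrite('pics/t3.png',cv2.resize(p[110:250,140:360,::-1],None,fx=3.6,fy=3.6,interpolation=cv2.INTER_CUBIC))
"
```

```text
c [642.3 -18.5] ang 2.91 dims [ 86.2 127. ] n 1387 rail x 642.3
c [ 642.8 -103.8] ang 2.02 dims [ 86.  127.5] n 1390 rail x 644.0
c [638.9  68. ] ang -0.66 dims [ 84.9 126.1] n 1366 rail x 640.5
```

View pics/t3.png

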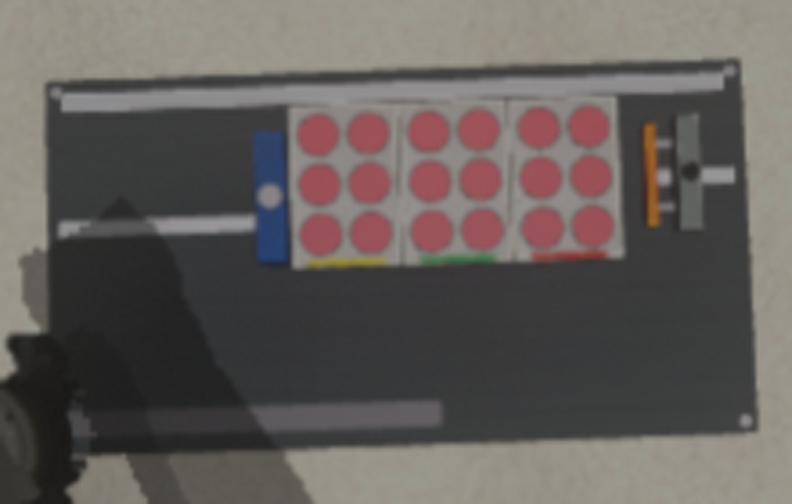

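The row is closed and square, red's right edge at crop x ~620 and the pad at ~645. Going back to the clamp to press the pad.

{"op": "servo_tool", "data": {"moves": [[[0,0,0],[-0.01,0.044,0],50],[[0,0,0],[-0.02,0.044,0],50],[[0,0,0],[-0.02,0.044,0],50],[[0,0,0],[-0.02,0.042,0],50],[[0,0,0],[-0.012,0,0.03],50],[[0,0,0],[0,0,0.03],50],[[0,0,0],[0,0,0.018],50],[[0,0,0],[0,0,0],50]]}}

```text
time: 27.75
ee_pos: [0.6376, 0.1776, -0.0185]
tcp_rot: [-179.4, 0.1, 90.9]
wrist_force: [-0.1, -0.3, -0.9]
opening: 0.0428
grasp_force: 0.0
```

{"op": "servo_tool", "data": {"moves": [[[0,0,0],[-0.01,-0.003,0],50],[[0,0,0],[-0.01,0,0],50],[[0,0,0],[-0.006,0,0],50],[[0,0,0],[-0.004,0,0],50],[[0,0,0],[-0.004,0,0],50],[[0,0,0],[-0.004,0,0],50],[[0,0,0],[-0.004,0,0],50],[[0,0,0],[-0.003,0,0],50]]}}

```text
time: 28.55
ee_pos: [0.6363, 0.1366, -0.014]
tcp_rot: [-179.8, -0.3, 91.1]
wrist_force: [-1.1, 14.1, 1.6]
opening: 0.0426
grasp_force: 6.9
```

{"op": "servo_tool", "data": {"moves": [[[0,0,0],[-0.002,0,0],50],[[0,0,0],[-0.002,0,0],50]]}}

```text
time: 28.75
ee_pos: [0.6364, 0.1328, -0.014]
tcp_rot: [-179.8, -0.3, 91.1]
wrist_force: [0.2, 13.4, 1.4]
opening: 0.0426
grasp_force: 6.8
```

{"op": "servo_tool", "data": {"moves": [[[0,0,0],[-0.002,0,0],50],[[0,0,0],[-0.002,0,0],50]]}}

```text
time: 28.95
ee_pos: [0.6364, 0.1289, -0.0141]
tcp_rot: [-179.8, -0.3, 91.1]
wrist_force: [-1.1, 13.9, 1.0]
opening: 0.0427
grasp_force: 6.8
```

{"op": "servo_tool", "data": {"moves": [[[0,0,0],[-0.002,0,0],50],[[0,0,0],[-0.002,0,0],50]]}}

```text
time: 29.15
ee_pos: [0.6364, 0.1249, -0.0141]
tcp_rot: [-179.7, -0.3, 91.1]
wrist_force: [0.3, 13.8, 1.4]
opening: 0.0428
grasp_force: 6.8
```

{"op": "servo_tool", "data": {"moves": [[[0,0,0],[-0.002,0,0],50],[[0,0,0],[-0.001,0,0],50]]}}

```text
time: 29.35
ee_pos: [0.6365, 0.1218, -0.0141]
tcp_rot: [-179.8, -0.3, 91.1]
wrist_force: [0.6, 13.9, 0.9]
opening: 0.0424
grasp_force: 7.2
```

{"op": "servo_tool", "data": {"moves": [[[0,0,0],[-0.001,0,0],50],[[0,0,0],[-0.001,0,0],50]]}}

```text
time: 29.55
ee_pos: [0.6366, 0.1202, -0.014]
tcp_rot: [-179.8, -0.3, 91.1]
wrist_force: [-0.5, 15.2, 1.5]
opening: 0.0429
grasp_force: 7.9
```

{"op": "servo_tool", "data": {"moves": [[[0,0,0],[-0.001,0,0],50],[[0,0,0],[-0.001,0,0],50]]}}

```text
time: 29.75
ee_pos: [0.6366, 0.1185, -0.014]
tcp_rot: [-179.8, -0.4, 91.1]
wrist_force: [-0.3, 17.0, 1.0]
opening: 0.0428
grasp_force: 8.5
```

{"op": "servo_tool", "data": {"moves": [[[0,0,0],[-0.001,0,0],50],[[0,0,0],[-0.001,0,0],50]]}}

```text
time: 29.95
ee_pos: [0.6366, 0.1168, -0.014]
tcp_rot: [-179.8, -0.4, 91.1]
wrist_force: [-0.5, 17.8, 0.5]
opening: 0.0431
grasp_force: 9.2
```

{"op": "servo_tool", "data": {"moves": [[[0,0,0],[-0.001,0,0],50],[[0,0,0],[-0.001,0,0],50]]}}

```text
time: 30.15
ee_pos: [0.6367, 0.1151, -0.014]
tcp_rot: [-179.8, -0.4, 91.2]
wrist_force: [-0.1, 19.4, 0.9]
opening: 0.0424
grasp_force: 9.9
```

{"op": "servo_tool", "data": {"moves": [[[0,0,0],[-0.001,0,0],50],[[0,0,0],[-0.0005,0,0],50],[[0,0,0],[0,0,0],50]]}}

```text
time: 30.45
ee_pos: [0.6367, 0.1138, -0.014]
tcp_rot: [-179.8, -0.4, 91.2]
wrist_force: [0.0, 19.9, 1.0]
opening: 0.0425
grasp_force: 9.9
```

{"op": "servo_tool", "data": {"moves": [[[0,0,0],[0.01,0,0],50],[[0,0,0],[0.03,0,0],50],[[0,0,0],[0.03,0,-0.03],50],[[0,0,0],[0.03,0,-0.03],50],[[0,0,0],[0.03,-0.02,-0.02],50],[[0,0,0],[0,-0.05,0],50],[[0,0,0],[0,-0.05,0],50],[[0,0,0],[0,-0.05,0],50],[[0,0,0],[0,0,0],50],[[0,0,0],[0,0,0],50]]}}

```text
time: 31.45
ee_pos: [0.4642, 0.2367, 0.0669]
tcp_rot: [-179.8, -0.0, 91.0]
wrist_force: [0.3, 0.4, 0.7]
opening: 0.0428
grasp_force: 0.0
```

```bash
python3 - <<'E'
from h import *
p,d,Z=fit(); fit()
cv2.imwrite('pics/t4.png',cv2.resize(p[110:250,140:360,::-1],None,fx=3.6,fy=3.6,interpolation=cv2.INTER_CUBIC))
x,y,z=Z[...,0],Z[...,1],Z[...,2]
hsv=cv2.cvtColor(p,cv2.COLOR_RGB2HSV)
o=(x>.58)&(x<.70)&(y<-.13)&(y>-.25)&(z>.02)&(hsv[...,0]<20)&(hsv[...,1]>150)
print('orange',o.sum(),np.round(np.percentile(Z[o],[2,50,98],axis=0),4).tolist())
E
```

```text
c [641.8 -47.8] ang 2.06 dims [ 85.5 126.6] n 1370 rail x 642.9
c [ 643.4 -133.6] ang 0.69 dims [ 86.5 128.2] n 1380 rail x 644.7
c [639.7  37.9] ang 2.64 dims [ 86.1 128.7] n 1402 rail x 641.1
c [642.2 -47.7] ang -1.76 dims [ 86.9 130.7] n 1432 rail x 642.9
c [639.7  37.2] ang 0.38 dims [ 83.9 127.3] n 1348 rail x 641.1
c [ 642.8 -133.5] ang -0.14 dims [ 85.7 126.9] n 1372 rail x 644.7
orange 52 [[0.6091, -0.1849, 0.0276], [0.6469, -0.1822, 0.0308], [0.6824, -0.1796, 0.0336]]
```

View pics/t4.png

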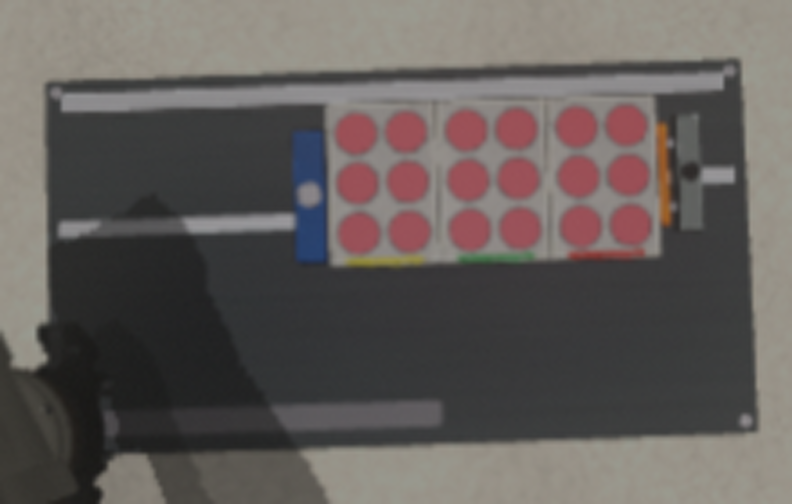

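Row closed against the pad, which has moved about 10 mm by the picture and about 8 mm by feel. Checking the rail flushness with intensity profiles.

```bash
python3 - <<'E'
from h import *
k=calibration('top'); K=np.array(k['camera_matrix']);D=np.array(k['dist']);R=np.array(k['R']);t=np.array(k['t'])
g=np.mean([cv2.cvtColor(camera('top')[0],cv2.COLOR_RGB2GRAY).astype(np.float32) for _ in range(4)],0)
s=.0207
xs=np.arange(-.010,.022,.002)
for nm,y0 in (('red',-.1335),('green',-.0478),('yellow',.0375),('nothing',.15)):
  for off in (-.03,0,.03):
    ys=y0+off+np.linspace(-.01,.01,9)
    P=np.array([[.7059-s*y+dx-0.004,y,.032] for dx in xs for y in ys])
    q=cv2.projectPoints(P,cv2.Rodrigues(R)[0],t,K,D)[0].reshape(-1,2).astype(np.float32)
    v=cv2.remap(g,q[:,0].reshape(1,-1),q[:,1].reshape(1,-1),cv2.INTER_LINEAR).reshape(len(xs),-1).mean(1)
    print(nm,off,np.round(v).astype(int))
print(np.round((xs-.004)*1000).astype(int))
E
```

```text
red -0.03 [112 115 119 125 131 134 119 118 129 137 140 141 142 140 126  98]
red 0 [118 123 128 133 136 139 132 119 125 133 140 141 140 135 122  98]
red 0.03 [116 118 123 129 132 133 131 133 137 141 142 142 141 138 117  93]
green -0.03 [115 117 121 127 133 136 124 124 131 140 142 142 141 140 127 102]
green 0 [119 125 130 134 137 140 134 123 128 136 142 142 140 135 123  99]
green 0.03 [117 120 124 129 133 134 133 136 140 143 144 143 141 138 118  95]
yellow -0.03 [115 117 121 126 130 131 124 126 135 143 144 143 142 140 127 103]
yellow 0 [118 123 127 132 136 139 134 124 129 136 143 143 141 137 125 102]
yellow 0.03 [113 116 120 126 131 136 140 141 143 144 144 143 142 140 120  97]
nothing -0.03 [ 60  60  60  60  61  63  70  85 112 130 139 140 140 137 126 102]
nothing 0 [ 60  60  60  59  59  60  69  96 121 134 137 139 139 137 118  95]
nothing 0.03 [ 60  59  59  59  60  60  66  83 118 131 137 138 140 139 130 101]
[-14 -12 -10  -8  -6  -4  -2   0   2   4   6   8  10  12  14  16]
```

```bash
python3 -c "
from h import *
print(job_done())"
```

```text
the job is handed in; nothing more can be done
None
```

I handed the job in at about 32 s; it gave no verdict, but by my measurements all three plates are in a closed row within about 1 mm of flush with the back rail, and the clamp presses the pad in about 8 mm (about 6 N) with the arm clear.

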